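# Restock the laundrette counter rack in mirrored order

## Robot

A 6-joint arm with a two-finger parallel gripper is mounted at the origin on the work surface. World frame = base frame: x ahead of the robot, y to its left, z up, the work surface at z = 0. Lengths are in m, angles in degrees, forces in N, time in s.
With the tool pointing down it reaches from about 0.325 to 0.775 m from the base axis. Payload 5.5 kg.
Tool frame: the origin (TCP) lies at the centre of the arm's flange, where the gripper is bolted on; the fingertips stand 182 mm ahead of it and the grasp point (between the pads) lies 163 mm ahead of it; z points along the fingers, y is the line along which they close (so a half turn about z gives the same grasp; the last joint's range is limited). The gripper opens to 88 mm and grips with 3 to 60 N. Pads are 20 mm wide; open, the fingers measure 115 mm over their backs; the gripper's body (75 mm by 178 mm) begins 61 mm behind the grasp point.
Start: joints at [-69.483, 5.22, 70.514, -0, 104.267, -3.249], TCP at [0.242, -0.549, 0.405] pointing down, gripper open.
Joint ranges: [-164.24, 164.24], [-49.07, 125.15], [9.68, 141.18], [-86.29, 266.29], [3.28, 154.24], [-151.56, 151.56]. Speed limits (degrees/s): [147.25, 147.25, 172.46, 180, 180, 180].

## Interface

Orientations are given as [roll, pitch, yaw] about the fixed x, y, z axes, in that order (R = Rz(yaw) Ry(pitch) Rx(roll)).
In Python, from station import r gives the robot as it stands. The module is installed in compiled form; this text tells all that it offers. Calls block until the motion is done:
- r.reach(position, orientation): joint-space move of the TCP to a pose.
- r.servo_line(position, rotation=None, speed=0.15): straight line of the TCP; rotation=None keeps the orientation; speed is the mean speed in m/s.
- r.move_joints(angles): joint-space move.
- r.let_go() and r.grab(squeeze=None): open the fingers fully, or close them until they stop; squeeze is the grip in N (None keeps the last).
- r.wait(seconds).
- r.inverse_kinematics(position, orientation): joint angles nearest the present ones, or None.
- r.sense(): the state.
- r.snapshot(name): name is "scene" or "top" or "wrist"; returns a dict with "frame" (420x560x3 uint8, red, green, blue), "fx", "fy", "cx", "cy" (pixels), "dist_coeffs" ([k1, k2, p1, p2, k3] as OpenCV has them; the pictures are not rectified), "R" (3x3) and "t" (3): a world point X has camera coordinates R X + t. Camera axes: x right, y down, z forward; pixel columns grow to the right and rows downward; lengths in m; the calibration is good to about 2 mm. A picture is of the moment at which its call begins. There is no depth.
A pose or a line that the arm cannot do raises r.IKError and nothing moves.
- r.hand_in(): hands the job in; it is judged then, once.
The state is a dict: "clock": time; "joints": joint angles; "joint_vel": joint speeds; "joint_torque": joint torques, N m; "tcp_pos": TCP position; "orientation": TCP orientation; "contact_force": force on the tool from outside, world axes, zero at the start; "torque": the same for the moment, N m; "opening": finger opening in m; "gripper_force": force on a finger pad.
Only numpy, scipy, OpenCV 4.12 (cv2) and the standard library are available. Lean on these libraries where they do the work, as an engineer would, in place of code of your own. Each camera call takes 0.05 s, during which the arm holds its last target. There are 200 camera calls.

## Task

Move the four laundry products from the wooden delivery tray to the empty steel counter rack, one to a bay, in reverse order: the one at the robot's far left on the tray goes in the rightmost bay, the next in the bay beside it, and so on, so that customers across the counter read the row in the tray's order. Keep every product upright and set it down gently on the floor of its bay; the cork coasters stay in the tray.

Things in the scene. Friction and masses are not known exactly. Their poses are not given: they have to be found in the camera images.
- can: Spray can, the tallest and slimmest product: bare aluminium cylinder 38 mm in diameter and 115 mm high with a paper band, then a grey nozzle 36 mm wide, narrowing, to 135 mm; about 0.18 kg. Loose; stands upright on its cork coaster at the start. Origin: centre of its underside, z up its axis.
- bottle: Round white plastic bottle: straight body 48 mm in diameter up to 84 mm, sloping shoulder, grey cap 28 mm wide, 112 mm high in all; about 0.22 kg. Loose; stands upright on its cork coaster at the start. Origin: centre of its underside, z up its axis.
- jar: Squat round white jar with a flat grey lid of the same width: 58 mm in diameter, 68 mm high, straight sides all the way; about 0.25 kg. Loose; stands upright on its cork coaster at the start. Origin: centre of its underside, z up its axis.
- flask: Flat-sided rectangular white plastic flask: 38 mm (its x) by 56 mm (its y), box body 82 mm high, small round grey cap 30 mm wide, 105 mm high in all; about 0.24 kg. Its x is along the tray's within 0.18 rad. Loose; stands upright on its cork coaster at the start. Origin: centre of its underside, z up its axis.
- coaster_can: Small round cork coaster, 50 mm across, 6 mm thick, under the spray can. Fixed in the tray; it stays there, so it keeps marking where that product stood. Origin: centre of its underside (10 mm above the table); x and y as the tray's, turned by up to 0.08 rad.
- coaster_bottle: Middle-sized round cork coaster, 62 mm across, 6 mm thick, under the round bottle. Fixed in the tray; it stays there, so it keeps marking where that product stood. Origin: centre of its underside (10 mm above the table); x and y as the tray's, turned by up to 0.08 rad.
- coaster_jar: Large round cork coaster, 72 mm across, 6 mm thick, under the jar. Fixed in the tray; it stays there, so it keeps marking where that product stood. Origin: centre of its underside (10 mm above the table); x and y as the tray's, turned by up to 0.08 rad.
- coaster_flask: Oblong cork coaster, 50 by 68 mm, 6 mm thick, under the flask. Fixed in the tray; it stays there, so it keeps marking where that product stood. Origin: centre of its underside (10 mm above the table); x and y as the tray's, turned by up to 0.08 rad.
- tray: Fixed wooden tray, 90 (x) by 372 mm (y), floor 10 mm, rims 16 to 22 mm above the table. Coasters in one row at about y = +132, +44, -44, -132 mm (within 8 mm); products stand with undersides 16 mm above the table. Origin: centre of underside, on the table; x away from the robot, +y to the robot's left, turned up to 0.15 rad. Nearer than the rack or beyond it.
- rack: Fixed dark steel rack, 96 (x) by 366 mm (y), empty at start; floor 12 mm above the table. Four bays, centres at x = 0, y = +132, +44, -44, -132 mm, each 84 mm wide (y), 88 mm deep (x), between 4 mm bright plates reaching 30 mm above the table; front and back edges 22 mm. Origin: centre of underside, on the table; x away from the robot, +y to the robot's left, turned up to 0.15 rad.
Things that resemble listed ones, but are neither listed nor needed, are in the scene too. Leave any purple look-alike of the flask alone.

How it is judged (in metres and radians):
At the end, for the whole second after the job is handed in: Each product stands in its bay (origin within 30 mm of the bay centre in the rack's x and y, underside within 5 mm of its floor, leaning under 0.1 rad), in the reverse of the left-to-right order of their coasters in the tray, all at rest (below 0.02 m/s, 0.2 rad/s) (x of can in the frame of rack between -0.03 and 0.03 m and z of can in the frame of rack between 0.007 and 0.017 m and angle between each of can, bottle, jar, flask's own z axis and vertical below 0.1 rad and ((y of coaster_can in the frame of tray between 0.102 and 0.162 m and y of can in the frame of rack between -0.162 and -0.102 m) or (y of coaster_can in the frame of tray between 0.014 and 0.074 m and y of can in the frame of rack between -0.074 and -0.014 m) or (y of coaster_can in the frame of tray between -0.074 and -0.014 m and y of can in the frame of rack between 0.014 and 0.074 m) or (y of coaster_can in the frame of tray between -0.162 and -0.102 m and y of can in the frame of rack between 0.102 and 0.162 m)) and linear speed of each of can, bottle, jar, flask below 0.02 m/s and angular speed of each of can, bottle, jar, flask below 0.2 rad/s and x of bottle in the frame of rack between -0.03 and 0.03 m and z of bottle in the frame of rack between 0.007 and 0.017 m and ((y of coaster_bottle in the frame of tray between 0.102 and 0.162 m and y of bottle in the frame of rack between -0.162 and -0.102 m) or (y of coaster_bottle in the frame of tray between 0.014 and 0.074 m and y of bottle in the frame of rack between -0.074 and -0.014 m) or (y of coaster_bottle in the frame of tray between -0.074 and -0.014 m and y of bottle in the frame of rack between 0.014 and 0.074 m) or (y of coaster_bottle in the frame of tray between -0.162 and -0.102 m and y of bottle in the frame of rack between 0.102 and 0.162 m)) and x of jar in the frame of rack between -0.03 and 0.03 m and z of jar in the frame of rack between 0.007 and 0.017 m and ((y of coaster_jar in the frame of tray between 0.102 and 0.162 m and y of jar in the frame of rack between -0.162 and -0.102 m) or (y of coaster_jar in the frame of tray between 0.014 and 0.074 m and y of jar in the frame of rack between -0.074 and -0.014 m) or (y of coaster_jar in the frame of tray between -0.074 and -0.014 m and y of jar in the frame of rack between 0.014 and 0.074 m) or (y of coaster_jar in the frame of tray between -0.162 and -0.102 m and y of jar in the frame of rack between 0.102 and 0.162 m)) and x of flask in the frame of rack between -0.03 and 0.03 m and z of flask in the frame of rack between 0.007 and 0.017 m and ((y of coaster_flask in the frame of tray between 0.102 and 0.162 m and y of flask in the frame of rack between -0.162 and -0.102 m) or (y of coaster_flask in the frame of tray between 0.014 and 0.074 m and y of flask in the frame of rack between -0.074 and -0.014 m) or (y of coaster_flask in the frame of tray between -0.074 and -0.014 m and y of flask in the frame of rack between 0.014 and 0.074 m) or (y of coaster_flask in the frame of tray between -0.162 and -0.102 m and y of flask in the frame of rack between 0.102 and 0.162 m))); the robot touches nothing.
It fails at once if a product is tipped over (leaning more than 40 degrees) (angle between any of can, bottle, jar, flask's own z axis and vertical above 0.7 rad).
It fails at once if a product is dropped or slammed on the rack (contact force above 60 N) (contact force between any of can, bottle, jar, flask and rack above 60 N).
It also fails if it takes over 104 s, if anything falls off the work surface, if the arm or the gripper's body presses on something with over 40 N, if the wrist force passes 120 N, or if a joint passes its speed limit or range.

## Working session

There is one attempt and no reset: what is moved stays moved. The work goes in short steps, each a Python script; the robot and the scene stay as the last script left them, time stands still between calls to the robot, and variables do not carry over. Pictures are saved under pics/ and viewed, at most 14 in all, crops included, and the job is handed in when it is done.

```bash
mkdir -p pics; python3 - <<'E'
from station import r
import cv2,numpy as np
for n in("scene","top"):
    s=r.snapshot(n); cv2.imwrite(f"pics/{n}0.png",s["frame"][:,:,::-1])
    C=-np.array(s["R"]).T@np.array(s["t"]); print(n,s["fx"],s["cx"],s["cy"],s["dist_coeffs"],C.round(3),np.array(s["R"]).round(2).tolist())
print(r.sense())
E
```

```text
scene 530.6307709397307 276.47780193933124 207.50307070854873 [0.00594373 0.         0.         0.         0.        ] [1.074 0.226 0.746] [[-0.5, 0.87, 0.01], [0.68, 0.4, -0.62], [-0.54, -0.3, -0.79]]
top 446.24692148454017 278.84505684325944 206.53606607732578 [0.02996249 0.         0.         0.         0.        ] [ 0.486 -0.051  0.875] [[-0.03, -1.0, -0.03], [-0.99, 0.03, -0.13], [0.13, 0.03, -0.99]]
{'clock': 0.1, 'joints': array([-6.94815048e+01,  5.25913009e+00,  7.05751846e+01, -1.03137210e-03,
        1.04267022e+02, -3.24934280e+00]), 'joint_vel': array([ 0.0368206 , -0.04827025, -0.1564808 ,  0.01064891,  0.04164819,
        0.02466119]), 'joint_torque': array([ 3.68134934e-03, -4.47857094e+01, -4.07570815e+01,  7.00731017e-02,
        2.84219318e-02, -9.14688144e-05]), 'tcp_pos': array([ 0.24182639, -0.54916487,  0.40361415]), 'orientation': array([-1.79898770e+02, -4.74549137e-03,  2.37675805e+01]), 'contact_force': array([-0.59808187,  1.00440928,  0.54319444]), 'torque': array([ 0.02042736, -0.0175517 , -0.01649198]), 'gripper_force': 0.0, 'opening': 0.08777576815569214}
```

View pics/top0.png

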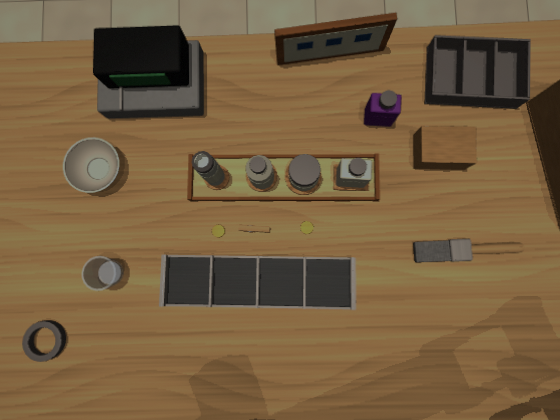

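View pics/scene0.png

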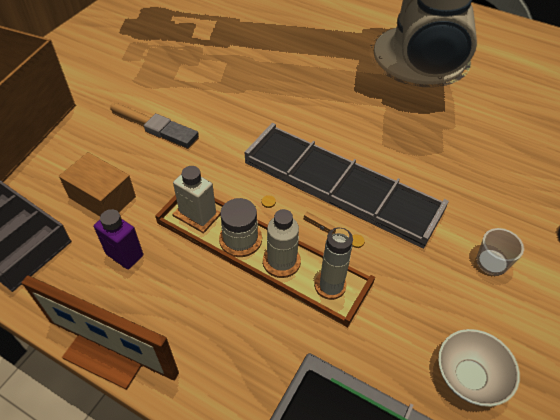

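Candidates in the top view:
- **Products:** can (203,160), bottle (258,170), jar (304,170) and flask (354,172), all in the tray.
- **Look-alikes, leave alone:** purple flask (383,108), dark crate (478,72), cup (102,273), brown block (446,148).
- **Target:** the steel rack with four bays (258,282). The dark crate has only three compartments, so it isn't the rack.

I'll check these choices in a close crop.

```bash
python3 - <<'E'
import cv2
a=cv2.imread("pics/top0.png"); c=cv2.resize(a[140:320,150:395],None,fx=3.2,fy=3.2,interpolation=cv2.INTER_CUBIC)
cv2.imwrite("pics/crop1.png",c)
b=cv2.imread("pics/scene0.png"); cv2.imwrite("pics/crop2.png",cv2.resize(b[155:325,150:385],None,fx=3.4,fy=3.4,interpolation=cv2.INTER_CUBIC))
E
```

```text
(no output)
```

View pics/crop1.png

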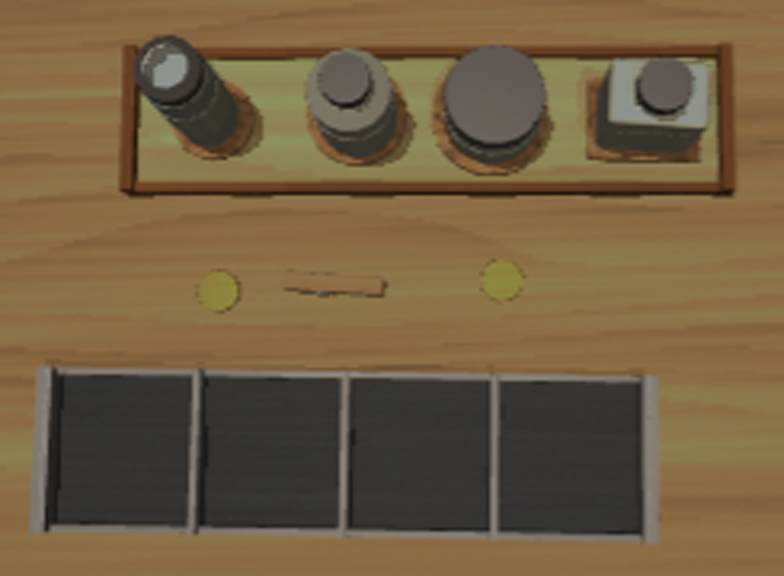

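View pics/crop2.png

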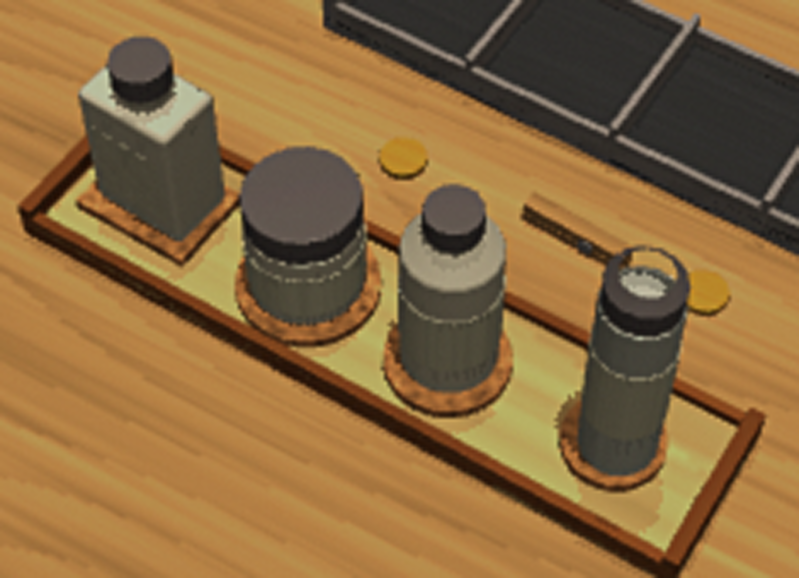

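The crops confirm the tray order from the left: can, bottle, jar, flask. The order in the scene view agrees, and the four-bay rack lies nearer the robot. Next I'll cast rays and triangulate the caps as a check.

```bash
cat > h.py <<'E'
from station import r
import numpy as np,cv2
def ray(s,uv):
    K=np.array([[s["fx"],0,s["cx"]],[0,s["fy"],s["cy"]],[0,0,1]])
    n=cv2.undistortPoints(np.array([[uv]],float),K,np.array(s["dist_coeffs"])).ravel()
    R=np.array(s["R"]); return -R.T@np.array(s["t"]), R.T@np.array([*n,1])
def plane(s,uv,z):
    C,d=ray(s,uv); return (C+d*(z-C[2])/d[2])[:2]
def tri(a,b):
    (C1,d1),(C2,d2)=a,b
    k=np.linalg.lstsq(np.stack([d1,-d2],1),C2-C1,rcond=None)[0]
    p,q=C1+k[0]*d1,C2+k[1]*d2; return (p+q)/2,np.linalg.norm(p-q)
E
python3 - <<'E'
from h import *
np.set_printoptions(precision=4,suppress=True)
T=r.snapshot("top");S=r.snapshot("scene")
t=lambda x,y:(150+(x-1.1)/3.2,140+(y-1.1)/3.2)
c=lambda x,y:(150+(x-1.2)/3.4,155+(y-1.2)/3.4)
for n,a,b,z in[("can",(170,70),(645,282),.151),("bottle",(346,78),(454,215),.128),("jar",(494,95),(303,195),.084),("flask",(665,86),(141,63),.121)]:
    p,e=tri(ray(T,t(*a)),ray(S,c(*b))); print(n,plane(T,t(*a),z),plane(S,c(*b),z),p,e)
f=np.array([plane(T,t(*p),.098) for p in[(611,58),(707,63),(706,127),(607,122)]])
print("flask",f.mean(0),np.linalg.norm(np.roll(f,-1,0)-f,axis=1),"yaw",[np.degrees(np.arctan2(*(-1*v[::1]*[1,-1])[[0,1]])) if 0 else np.degrees(np.arctan2(v[0],-v[1])) for v in (f[1]-f[0],f[2]-f[3])])
d=np.array([plane(T,t(*p),.03) for p in[(197,372),(193,530),(346,375),(344,533),(495,378),(495,536)]]).reshape(3,2,2)
m=d.mean(1); print("rack div centres",m,np.linalg.norm(np.diff(m,axis=0),axis=1),"depth",np.linalg.norm(d[:,0]-d[:,1],axis=1)); v=m[0]-m[2]; print("yaw",np.degrees(np.arctan2(-v[0],v[1])))
q=np.array([plane(T,t(*p),.019) for p in[(122,46),(733,44),(735,193),(122,193)]]); print("tray",q.mean(0),np.linalg.norm(np.roll(q,-1,0)-q,axis=1))
E
```

```text
can [0.6597 0.0917] [0.667  0.0979] [0.6614 0.0947 0.1419] 0.002616374096934849
bottle [0.6578 0.0018] [0.6611 0.0068] [0.6583 0.0035 0.1228] 0.0031217003636433353
jar [ 0.6553 -0.0785] [ 0.657  -0.0748] [ 0.6554 -0.0775  0.0808] 0.0025023145228711863
flask [ 0.6492 -0.1688] [ 0.653  -0.1642] [ 0.6498 -0.1686  0.1157] 0.0022415289185795683
flask [ 0.6507 -0.1682] [0.0528 0.036  0.0542 0.0362] yaw [np.float64(-5.07577526679718), np.float64(-4.862055448217546)]
rack div centres [[ 0.4603  0.1019]
 [ 0.4562  0.014 ]
 [ 0.4523 -0.0735]] [0.0881 0.0876] depth [0.0913 0.091  0.0907]
yaw -2.636572195117165
tray [ 0.6559 -0.0388] [0.3747 0.0917 0.371  0.0917]
```

The measurements agree with the given sizes: bay pitch 88 mm, tray 372 × 92 mm, flask 54 × 36 mm. I'll start with the can.

```bash
cat >> h.py <<'E'
RC=np.array([.4562,.014]);RY=-2.6
def bay(y): a=np.radians(RY); return RC+1*np.array([-np.sin(a),np.cos(a)])*y
def z_to(z,speed): p=r.sense()["tcp_pos"]; r.servo_line([p[0],p[1],z],speed=speed)
def move(xy,yaw,h,y,name):
    G=.163; hi=.16+h+G; o=[180,0,90+yaw]
    r.reach([*xy,hi],o)
    r.servo_line([*xy,.016+h+G],speed=.12); r.grab(25); r.wait(.2)
    s=r.sense(); print(name,"opening",s["opening"],"force",s["gripper_force"],s["tcp_pos"])
    r.servo_line([*xy,hi],speed=.12)
    print("lifted",r.sense()["opening"])
    b=bay(y); r.servo_line([*b,hi],[180,0,90+RY],speed=.12); 
    r.servo_line([*b,.012+h+G+.006],speed=.1); r.wait(.3)
    f0=r.sense()["contact_force"][2]; z=.012+h+G+.006
    for i in range(9):
        z-=.001; r.servo_line([*b,z],speed=.02); f=r.sense()["contact_force"][2]-f0
        if f>3: break
    print("set at",z-(.012+h+G),"df",f)
    r.let_go(); r.wait(.2); r.servo_line([*b,hi-.02],speed=.15)
    print("clock",r.sense()["clock"])
E
python3 - <<'E'
from h import *
move([.661,.094],0,.082,-.132,"can")
s=r.snapshot("scene"); cv2.imwrite("pics/s1.png",s["frame"][:,:,::-1])
E
```

```text
can opening 0.037746383070661166 force 24.99958723783493 [0.66103217 0.09400882 0.26103087]
lifted 0.03790115493218849
set at -0.0010000000000000009 df 6.3811118628993935
clock 15.0083
```

View pics/s1.png

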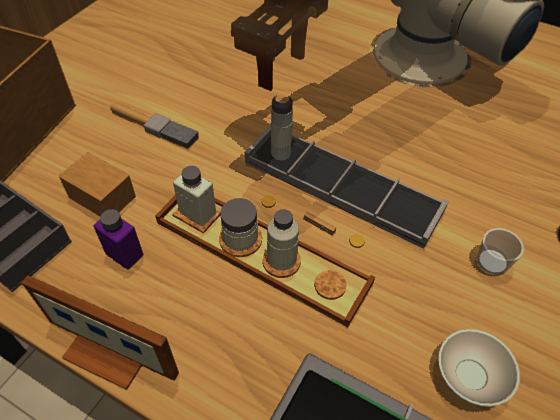

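The can (282,130) stands upright in the rightmost bay and its coaster (331,285) stayed in the tray. I'll move the other three the same way.

```bash
python3 - <<'E'
from h import *
move([.6585,.003],0,.056,-.044,"bottle")
move([.6555,-.077],0,.052,.044,"jar")
move([.6508,-.1675],-5,.052,.132,"flask")
r.reach([.45,-.35,.40],[180,0,60])
for n in("scene","top"):
    s=r.snapshot(n); cv2.imwrite(f"pics/{n}2.png",s["frame"][:,:,::-1])
E
```

```text
bottle opening 0.0477750141079728 force 24.99841523123905 [0.65844098 0.00298453 0.23500069]
lifted 0.04807047565069555
set at -0.0010000000000000009 df 7.873448624057797
clock 27.0917
jar opening 0.05784345304598277 force 25.00010311603546 [ 0.65554658 -0.07699119  0.23112604]
lifted 0.05777817624815867
set at -0.0010000000000000009 df 8.47601258545223
clock 39.0333
flask opening 0.03809342963098114 force 24.96143728494644 [ 0.65079228 -0.16749342  0.2309619 ]
lifted 0.03786305848607697
set at -0.0010000000000000009 df 7.779915726216226
clock 52.825
```

View pics/scene2.png

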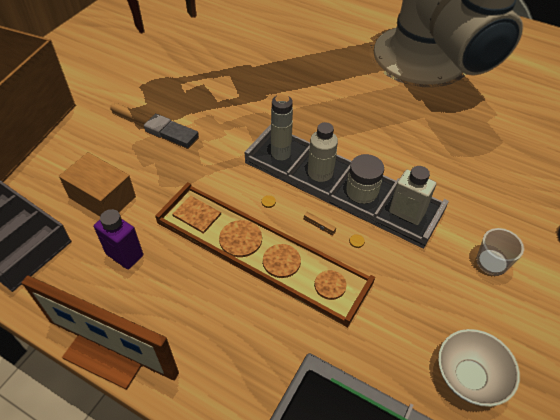

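View pics/top2.png

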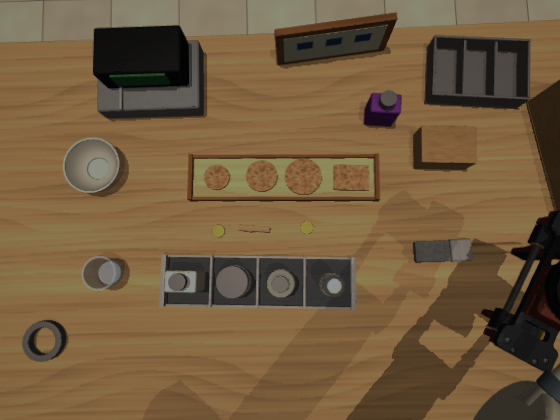

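All four products stand upright in their bays in the top view: flask (177,282), jar (234,282), bottle (281,283) and can (334,286). The coasters are still in the tray and the arm is clear.

```bash
python3 - <<'E'
from h import *
T=r.snapshot("top")
for n,p,z,y in[("flask",(177,282),.117,.132),("jar",(233.5,282),.08,.044),("bottle",(281,282.5),.124,-.044),("can",(334.5,286),.138,-.132)]: print(n,(plane(T,p,z)-bay(y)).round(4))
print(r.hand_in())
E
```

```text
flask [-0.0003 -0.0029]
jar [-0.0002 -0.0055]
bottle [ 0.0024 -0.0024]
can [-0.0009 -0.0014]
the job is handed in; nothing more can be done
None
```

I moved all four products to the rack in reverse order (can in the rightmost bay, then bottle, jar and flask), all upright and within about 6 mm of their bay centres by the top camera, with the coasters left in the tray, and handed the job in (about 53 s on the clock after the last placing; no verdict was returned).

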